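Turn the cutlery insert round and shut the cover

ROBOT

A 6-joint arm with a two-finger parallel gripper is mounted at the origin on the work surface. World frame = base frame: x ahead of the robot, y to its left, z up, the work surface at z = 0. Lengths are in mm, angles in rad, forces in N, time in s.
With the tool pointing down it reaches from about 300 to 750 mm from the base axis. Payload 8.5 kg.
Tool frame: the origin (TCP) lies at the very end of the fingers, on their centre line; the grasp point (between the pads) lies 19 mm behind it; z points along the fingers, y is the direction in which the jaws open and shut (so a half turn about z gives the same grasp; the last joint's range is limited). The gripper opens to 88 mm and grips with 3 to 60 N. Pads are 18 mm wide; open, the fingers measure 123 mm over their backs; the gripper's body (75 mm by 187 mm) begins 45 mm behind the grasp point.
Start: joints at [1.132, 0.381, 1.297, -0, 1.464, -0.215], TCP at [122.058, 536.267, 238.748] pointing down, gripper open.
Joint ranges: [-3.11, 3.11], [-0.89, 2.33], [0.22, 2.48], [-1.42, 4.56], [0.17, 2.85], [-2.88, 2.88]. Speed limits (rad/s): [2.39, 2.39, 3.14, 3.14, 3.14, 3.14].

INTERFACE

Orientations are given as a unit quaternion [x, y, z, w].
In Python, from cell import manip gives the robot as it stands.
- The arm moves only by the tool carry_out, never from a script. Its argument "moves" is a list of rows, each a list of 5 numbers: the closure, from 0 (fully open) to 1 (shut), then the shift along the tool's x, y, z in cm, then the turn about the tool's z in rad. In form: [[hand, dx, dy, dz, roll], ...]. A call has 1 to 8 rows; each row is the pose to reach, as a shift and turn from the pose commanded when the call began, along the tool's axes at that moment; what a row does not reach only later rows make up. A row lasts 1/8 s, in which the tool goes at most 62.5 mm and 10.7 degrees, less where a joint would pass 70% of its speed; a pose out of reach is approached as far as the arm can. A call with a gripper value outside its range is refused whole. The fingers move at their own pace and stop on an object; the grip force is fixed at half the most. Time passes only in rows, so rows that repeat a pose let the fingers close. It gives the time, the measured TCP pose, the force and the opening at its end, in the units of the state.
- manip.read_state(): the state, without advancing time (a new reading comes with each control period).
- manip.read_camera(name): name is "side" or "top"; returns a dict with "color" (480x640x3 uint8, red, green, blue), "K" (3x3 intrinsics, pixels), "k1" (the pictures are not rectified: a ray, as slopes to the right and down, at radius r is drawn at 1 + k1 r^2 times it, then the intrinsics apply), "rvec" (rotation vector, rad) and "tvec" (3), from world to camera coordinates, as OpenCV has them. Camera axes: x right, y down, z forward; pixel columns grow to the right and rows downward; lengths in mm; the calibration is good to about 2 mm. A picture is of the moment at which its call begins. There is no depth.
- manip.finish_job(): hands the job in, once; it reports no verdict.
The state is a dict: "time": time; "joint_positions": joint angles; "joint_velocities": joint speeds; "effort": joint torques, N m; "tcp_pos": TCP position; "orientation": TCP orientation; "wrist_force": force on the tool from outside, world axes, zero at the start; "moment": the same for the moment, N m; "width": finger opening in mm.
Only numpy, scipy, OpenCV 4.12 (cv2) and the standard library are available. Lean on these libraries where they do the work, as an engineer would, in place of code of your own. Each camera call takes 0.05 s, during which the arm holds its last target. There are 200 camera calls.

TASK

The washed yellow insert has been put back to front into the steel cutlery box, so its high end sticks up at the front and props the clear cover open. Swing the cover right back until it rests open, lift the insert out clear of the box, turn it half round and set it back, without dropping it, fully down in the box with its low end at the low front, then shut the cover over it. Keep the insert level, and leave the sample tins and the cutlery beaker where they stand.

Things in the scene. Friction and masses are not known exactly. Their poses are not given: they have to be found in the camera images.
- housing: Steel counter cutlery box, fixed, open on top: 200 mm deep (its x), 176 mm wide (its y), walls 4 mm, slanted rim 60 mm high at its low front (-x side, which faces to the robot's right, more or less), 118 mm at its back (+x). Cavity 192 x 168 mm, floor 10 mm above the table. Origin: centre of the underside; z up.
- hinge (a point): Middle of the cover's hinge line, 100 mm behind the box's origin (its +x) and 121 mm above the table; the line runs along the box's y. It does not move. The cover: a 4 mm clear sheet, 180 mm wide, 0.24 kg.
- cover (a joint): Opening of the clear cover, rad. 0: shut, sheet slanting from the hinge down to the front, 0.282 rad below level; grows as the front edge swings up and back; 1.85: upright; 2.2: the rigid stop, leaning back past upright, where it stays. The hinge is damped: let go short of upright, it sinks shut by itself in a second or two. Propped on the wrongly set insert it reads about 0.24.
- cover_grip (a point): Centre of the red grip bar, 22 x 110 x 8 mm, in the middle of the cover's free front edge and in the cover's plane, 219 mm from the hinge line (outermost edge 230 mm). With the cover shut or propped it juts about 20 mm beyond the box's front wall and can be hooked from below.
- insert: Loose yellow plastic tray, 0.26 to 0.42 kg: 187 mm long (its x), 163 mm wide (its y) at the rim, 178 x 154 mm at the foot (walls taper over the lowest 40 mm). Rim 46 mm high at its low end (-x), 100 mm at its high end (+x). Origin: centre of its underside; z up. Seated right, its axes agree with the box's and its origin is 10 mm above the box's; at the start it is turned half round.
- insert_grip (a point): Grip point on the insert's lifting post: a square yellow post, 26 x 26 mm (sides along the insert's x and y), that rises from the middle of its floor to 72 mm above its underside; this point is on its axis, 60 mm above the underside. It can be pinched either way; at least 60 mm is free around it, but for a 4 mm partition, 30 mm high, along the insert's x.
- insert_low_end (a point): Middle of the rim of the insert's low end, 93.5 mm from its origin (its -x), 46 mm above its underside.
- insert_high_end (a point): Middle of the rim of the insert's high end, 93.5 mm from its origin (its +x), 100 mm above its underside.
- tin_a: Bystander: round lidded steel food sample tin, 105 mm across, 64 mm high. Origin: centre of its underside.
- tin_b: Bystander: a second tin like tin_a.
- beaker: Bystander: steel beaker with spoons and chopsticks standing in it, 76 mm across, 105 mm high, with the cutlery about 220 mm high. Origin: centre of its underside.
There are look-alikes about, which are no part of the job. Leave any orange or turquoise look-alike of the insert alone.

How it is judged (in metres and radians):
On the way, in this order (a step that is already met when the one before it is completed fails the run):
1. the cover is swung back past upright (value of joint cover above 1.95 rad), for 0.2 s.
2. the insert is lifted clear of the box, touching it nowhere, its underside at least 60 mm above the table (height (world z) of insert above 0.06 m and contact force between insert and housing below 0.05 N), for 0.2 s.
3. the insert is fully down in the box again, low end at the front (z of insert in the frame of housing below 0.0125 m and x of insert_low_end in the frame of housing below -0.085 m and horizontal distance between insert and housing below 0.008 m), for 0.2 s.
At the end, for the whole second after the job is handed in: The cover is shut (within 0.03 rad) and still; under it the insert lies level (within 0.03 rad) and at rest on the floor of the box (underside within 2.5 mm of it, centre within 8 mm of the box's), low end at the low front (all of step 3 and value of joint cover below 0.03 rad and angle between insert's own z axis and vertical below 0.03 rad and linear speed of insert below 0.02 m/s and velocity of joint cover below 0.05 rad/s); the robot touches nothing.
It fails at once if a sample tin or the beaker was moved more than 25 mm (distance of any of tin_a, tin_b, beaker from where it was at the start of the episode above 0.025 m).
It fails at once if the insert was tipped more than 0.6 rad (angle between insert's own z axis and vertical above 0.6 rad).
It fails at once if the insert was dropped (falling free of the fingers faster than 0.7 m/s, some 25 mm) (linear speed of insert above 0.7 m/s and contact force between insert and the fingers below 0.1 N).
It also fails if it takes over 72 s, if anything falls off the work surface, if the arm or the gripper's body presses on something with over 40 N, if the wrist force passes 120 N, or if a joint passes its speed limit or range.

## Working session

There is one attempt and no reset: what is moved stays moved. The work goes in short steps, Python scripts to look and compute and a tool call to move; the robot and the scene stay as the last step left them, time stands still between calls to the robot, and variables do not carry over. Pictures are saved under pics/ and viewed, about 8 in all and at most 12, crops included, and the job is handed in when it is done.

Besides the shell and the picture viewer there is one more tool, called by a JSON object that holds its "op" and its "data". carry_out: Moves the arm, as the interface text tells. Its arguments: {"type":"object","properties":{"moves":{"type":"array"}},"required":["moves"]}

```bash
ls; mkdir -p pics
cat > h.py <<'E'
import numpy as np, cv2
from scipy.spatial.transform import Rotation as R
from cell import manip
def cam(n, save=None):
    c=manip.read_camera(n)
    if save: cv2.imwrite('pics/'+save,c['color'][:,:,::-1])
    return c
def ray(c,px):
    K=np.array(c['K'],float); k1=c['k1']
    u=cv2.undistortPoints(np.array([[px]],float),K,np.array([k1,0,0,0,0.]))[0,0]
    Rm=cv2.Rodrigues(np.array(c['rvec'],float))[0]; t=np.array(c['tvec'],float).ravel()
    return -Rm.T@t, Rm.T@np.array([u[0],u[1],1.])
def onz(c,px,z):
    o,d=ray(c,px); return o+d*(z-o[2])/d[2]
def proj(c,P):
    return cv2.projectPoints(np.array(P,float).reshape(-1,1,3),np.array(c['rvec'],float),np.array(c['tvec'],float),np.array(c['K'],float),np.array([c['k1'],0,0,0,0.]))[0].reshape(-1,2)
def tri(c1,p1,c2,p2):
    o1,d1=ray(c1,p1);o2,d2=ray(c2,p2)
    s=np.linalg.lstsq(np.c_[d1,-d2],o2-o1,rcond=None)[0]
    a=o1+d1*s[0];b=o2+d2*s[1]; return (a+b)/2,np.linalg.norm(a-b)
E
python3 - <<'E'
from h import *
print(manip.read_state())
for n in('top','side'):
    c=cam(n,n+'0.png'); print(n,ray(c,(320,240)),c['K'],c['k1'])
E
```

```text
pics
{'time': 0.0, 'joint_positions': array([ 1.13169515e+00,  3.81193374e-01,  1.29825258e+00, -1.25197357e-05,
        1.46358525e+00, -2.15283358e-01]), 'joint_velocities': array([ 0.0016669 , -0.00055594,  0.00176661,  0.00224153, -0.00012294,
        0.00072245]), 'effort': array([ 1.89902144e-03, -4.37945724e+01, -2.24560726e+01,  7.13973865e-02,
        3.52915842e-02, -9.77319473e-05]), 'tcp_pos': array([121.95047187, 536.02550913, 238.1419365 ]), 'orientation': array([ 1.11674772e-01,  9.93744549e-01, -6.83113593e-04, -2.25270316e-04]), 'wrist_force': array([-0.56410654, -0.41347683,  0.47118492]), 'moment': array([ 0.03047806, -0.02493916, -0.03987641]), 'width': 88.14658646641489}
top (array([ 452.48291566,   17.82865539, 1380.10240694]), array([ 0.05403141,  0.00383902, -0.99871661])) [[569.51306473   0.         327.33658607]
 [  0.         569.51306473 231.88539187]
 [  0.           0.           1.        ]] -0.1131494491654469
side (array([  88.46687605, -865.86794105,  908.53599835]), array([ 0.36540741,  0.69692635, -0.61707697])) [[521.27152297   0.         319.45218037]
 [  0.         521.27152297 241.79036504]
 [  0.           0.           1.        ]] -0.030135852233824305
```

View pics/top0.png

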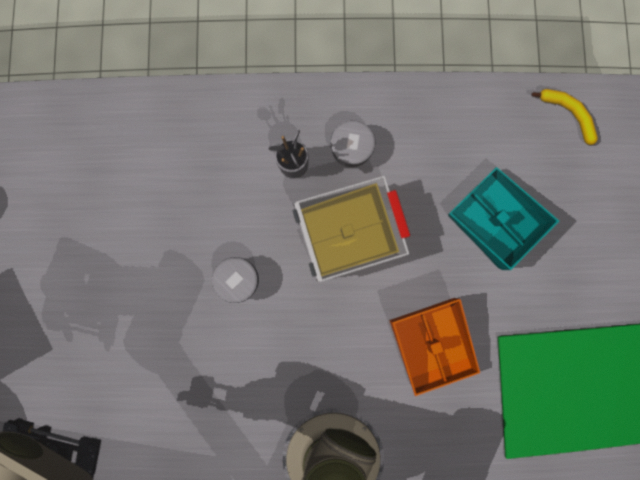

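View pics/side0.png

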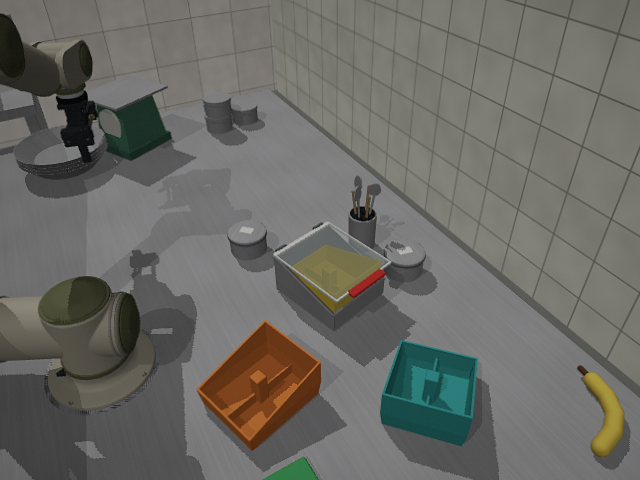

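The top view shows the box at about (350,230), the red grip bar at (399,214) facing right, tins at (235,280) and (352,143), and the beaker at (291,157).

These could be taken for the insert:
- the yellow-olive tray under the clear cover at (347,230): chosen
- the orange tray at (435,347)
- the turquoise tray at (502,217)
- the banana at (575,115)

Run:
```python
from h import *
cs={n:cam(n) for n in('top','side')}
def blob(m,k=0):
    n,l,s,ce=cv2.connectedComponentsWithStats(m.astype(np.uint8)); i=1+np.argsort(-s[1:,4])[k]; return l==i,ce[i],s[i]
red={}
for n,c in cs.items():
    h=cv2.cvtColor(c['color'],cv2.COLOR_RGB2HSV).astype(int)
    m=((h[...,0]<5)|(h[...,0]>174))&(h[...,1]>170)&(h[...,2]>60)
    b,ce,s=blob(m); red[n]=ce; r=cv2.minAreaRect(np.argwhere(b)[:,::-1].astype(np.float32)); print(n,ce,s,r)
    if n=='top': 
        bp=cv2.boxPoints(r); print([onz(c,p,112).round(1) for p in bp])
    y=(h[...,0]>20)&(h[...,0]<32)&(h[...,1]>90)
    b,ce,s=blob(y,0); b2,ce2,s2=blob(y,1); print('yellow',ce,s,ce2,s2)
print('red',tri(cs['top'],red['top'],cs['side'],red['side']))
c=cs['top']
print('post',onz(c,(347.5,231.5),82))
for p in [(235,280),(352,143)]: print('tin',onz(c,p,64))
print('beaker',onz(c,(291,155),105))
a=cs['top']['color'][120:310,200:430,::-1]; b=cs['side']['color'][170:340,220:440,::-1]
cv2.imwrite('pics/c1.png',np.vstack([cv2.resize(a,(600,496))[:300*2],]))
cv2.imwrite('pics/c2.png',cv2.resize(b,(770,595)))
```

```text
top [398.23703704 213.76296296] [388 191  22  46 405] ((398.25567626953125, 213.8929443359375), (47.42818832397461, 8.582242965698242), 72.47443389892578)
[array([ 625.7, -129.4,  112. ]), array([ 631.3, -148. ,  112. ]), array([ 528.9, -177.7,  112. ]), array([ 523.4, -159.2,  112. ])]
yellow [349.62961021 229.57717182] [ 302  184   97   92 5721] [573.17153629 111.91328935] [ 540   89   58   56 1061]
side [366.09090909 282.7829912 ] [348 269  38  29 341] ((366.3646240234375, 282.61749267578125), (8.504880905151367, 41.48564147949219), 54.24611282348633)
yellow [336.05598067 269.09504631] [ 292  246   90   53 2483] [605.60216895 415.15296804] [ 583  372   42   85 1752]
red (array([ 577.16292813, -153.40245314,  111.89393349]), np.float64(0.7441012813605206))
post [541.2679339  -40.29757559  82.        ]
tin [433.94405764 220.44092425  64.        ]
tin [750.72959034 -55.37834571  64.        ]
beaker [715.53004027  85.91400526 105.        ]
```

View pics/c1.png

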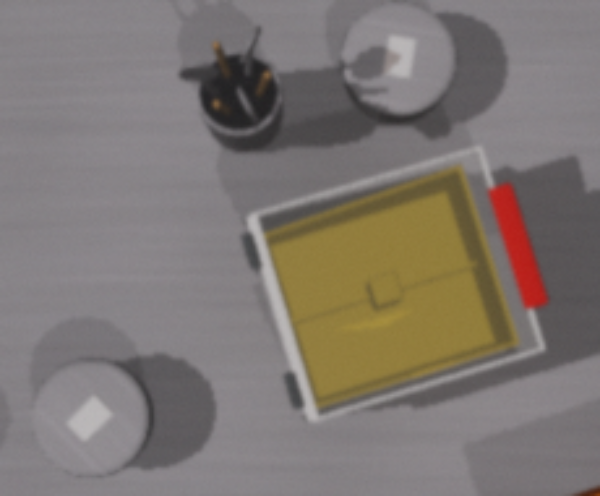

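The crop confirms the choice: a yellow insert with its square post at crop (383,290) and the high wall on the red-bar side. The red bar triangulates to z = 112, as expected for the propped cover. Next I get the box pose from the rim corners and the first shift.

```bash
cat >> h.py <<'E'
import json,os
if os.path.exists('box.json'):
    B=json.load(open('box.json')); C=np.array(B['c']); A=B['a']   # a: angle of box y-line (16 deg like), x_h=(-sin,cos)
    XH=np.array([-np.sin(A),np.cos(A)]); YH=np.array([-np.cos(A),-np.sin(A)])
def go(xh,yh,z,yaw=None):
    "shift in tool cm + roll to the box-frame goal; yaw = wanted angle of tool y, world rad"
    s=manip.read_state(); M=R.from_quat(s['orientation']).as_matrix()
    w=np.r_[C+xh*XH+yh*YH,z]; d=M.T@(w-s['tcp_pos'])/10
    cy=np.arctan2(M[1,1],M[0,1]); roll=0 if yaw is None else -(yaw-cy)
    roll=(roll+np.pi)%(2*np.pi)-np.pi
    p=s['tcp_pos'][:2]-C
    print('t %.2f box xyz %.1f %.1f %.1f yaw-A %.4f j6 %.3f -> shift'%(s['time'],p@XH,p@YH,s['tcp_pos'][2],cy-A,s['joint_positions'][5]),d.round(2),'roll %.3f'%roll, 'F',s['wrist_force'].round(1),'w %.1f'%s['width'],'tilt %.4f'%np.arccos(-M[2,2]))
E
python3 - <<'E'
from h import *
c=cam('top')
b1,b2=[onz(c,p,118)[:2] for p in[(295.8,202.4),(319.6,280)]]
f1,f2=[onz(c,p,60)[:2] for p in[(384.8,176.7),(408.2,254)]]
print(b1,b2,f1,f2,np.linalg.norm(b1-b2),np.linalg.norm(f1-f2),np.linalg.norm((b1+b2-f1-f2)/2))
ang=lambda v:np.degrees(np.arctan2(v[1],v[0]))
print(ang(b1-b2),ang(f1-f2),ang((b1+b2-f1-f2)/2)-90, 'centre',(b1+b2+f1+f2)/4)
A=np.radians(16.2); xh=np.array([-np.sin(A),np.cos(A)]); print('from red',np.array([577.2,-153.4])+118.8*xh)
json.dump({'c':[544,-39.2],'a':A},open('box.json','w'))
print('orange',onz(c,(459,300),80),'turq',onz(c,(450,215),80))
E
python3 -c "
from h import *
go(-175,0,238,A)"
```

```text
[605.4630031   75.47910801] [432.24368111  24.80006216] [ 670.39343004 -131.11755526] [ 488.33274322 -181.69810614] 180.48074468009287 188.95630662368995 215.22839996264952
16.307974444975756 15.526488561861473 16.328375129784305 centre [549.10821437 -53.13412281]
from red [544.0558566  -39.31711014]
orange [ 380.46136381 -293.63508056   80.        ] turq [ 576.2537427  -278.06579846   80.        ]
t 0.25 box xyz 670.3 244.7 238.5 yaw-A 1.0643 j6 -0.215 -> shift [-62.41 -62.04   0.08] roll 1.064 F [ 0.2 -0.9 -0.9] w 88.2 tilt 0.0006
```

{"op": "carry_out", "data": {"moves": [[1,-4,-4,0,0.13],[1,-8,-8,0,0.26],[1,-12,-12,0,0.4],[1,-16,-16,0,0.53],[1,-20,-20,0,0.66],[1,-24,-24,0,0.8],[1,-28,-28,0,0.93],[1,-32,-32,0,1.064]]}}

```text
time: 1.25
tcp_pos: [363.7, 151.5, 238.9]
orientation: [0.602, 0.798, 0.0, 0.0]
wrist_force: [0.9, 0.4, -0.8]
width: 10.4
```

```bash
python3 -c "
from h import *
go(-175,0,200,A)"
```

```text
t 1.25 box xyz 233.4 119.9 238.9 yaw-A -0.0042 j6 -0.187 -> shift [-40.79  12.16   3.9 ] roll -0.004 F [ 0.9  0.4 -0.8] w 10.4 tilt 0.0006
```

{"op": "carry_out", "data": {"moves": [[1,-5.5,1.6,0,0],[1,-11,3.2,0,0],[1,-16.5,4.8,0,0],[1,-22,6.4,0.5,0],[1,-27,8,1,0],[1,-32,9.6,2,0],[1,-36.5,11,3,-0.004],[1,-40.8,12.2,3.9,-0.004]]}}

```text
time: 2.25
tcp_pos: [594.8, -205.9, 199.0]
orientation: [0.599, 0.801, -0.0, -0.0]
wrist_force: [0.3, -0.0, 0.2]
width: -0.0
```

```bash
python3 -c "
from h import *
go(-160,0,85,A)"
```

```text
t 2.25 box xyz -174.3 -2.3 199.0 yaw-A 0.0040 j6 -0.808 -> shift [ 1.42 -0.22 11.4 ] roll 0.004 F [ 0.3 -0.   0.2] w -0.0 tilt 0.0006
```

{"op": "carry_out", "data": {"moves": [[1,0.5,-0.2,3,0],[1,1,-0.2,6,0.004],[1,1.4,-0.2,9,0.004],[1,1.8,-0.2,12,0.004],[1,2.2,-0.2,12.4,0.004],[1,2.6,-0.2,12.4,0.004],[1,3,-0.2,12.4,0.004],[1,3.2,-0.2,12.4,0.004]]}}

```text
time: 3.25
tcp_pos: [583.4, -174.2, 76.7]
orientation: [0.6, 0.8, 0.0, 0.001]
wrist_force: [0.2, 0.9, 0.2]
width: 0.3
```

```bash
python3 -c "
from h import *
go(-139,0,75,A)"
```

```text
t 3.25 box xyz -140.6 -0.2 76.7 yaw-A 0.0005 j6 -0.768 -> shift [ 0.17 -0.02  0.17] roll 0.000 F [0.2 0.9 0.2] w 0.3 tilt 0.0016
```

{"op": "carry_out", "data": {"moves": [[1,0.2,0,0,0],[1,0.4,0,0,0],[1,0.4,0,0,0]]}}

```text
time: 3.62
tcp_pos: [583.4, -173.9, 76.9]
orientation: [0.601, 0.799, -0.001, 0.004]
wrist_force: [3.0, -15.6, -2.8]
width: 0.4
```

```bash
python3 -c "
from h import *
go(-135,0,75,A);s=manip.read_state();print('Fx_h',s['wrist_force'][:2]@XH)"
```

```text
t 3.62 box xyz -140.3 -0.3 76.9 yaw-A -0.0006 j6 -0.763 -> shift [ 0.53 -0.03  0.18] roll -0.001 F [  3.  -15.6  -2.8] w 0.4 tilt 0.0078
Fx_h -15.853256715863735
```

{"op": "carry_out", "data": {"moves": [[1,0.1,0,-0.5,0],[1,0.1,0,-1,0],[1,0.1,0,-1.6,0],[1,0.1,0,-2.2,0],[1,0.1,0,-2.8,0],[1,0.2,0,-3.4,0],[1,0.3,0,-4,0],[1,0.4,0,-4.6,0]]}}

```text
time: 4.62
tcp_pos: [582.7, -171.4, 123.8]
orientation: [0.601, 0.799, -0.002, 0.005]
wrist_force: [3.8, -20.6, 1.5]
width: 0.6
```

```bash
cat > red.py <<'E'
from h import *
go(0,0,0); cs={n:cam(n) for n in('top','side')}; q={}
for n,c in cs.items():
    h=cv2.cvtColor(c['color'],cv2.COLOR_RGB2HSV).astype(int)
    m=((h[...,0]<5)|(h[...,0]>174))&(h[...,1]>170)&(h[...,2]>60)
    k,l,s,ce=cv2.connectedComponentsWithStats(m.astype(np.uint8)); i=1+np.argmax(s[1:,4]); q[n]=ce[i]; print(n,ce[i].round(1),s[i,4])
p,e=tri(cs['top'],q['top'],cs['side'],q['side']); d=p[:2]-C
th=np.arctan2(p[2]-121,100-d@XH)
print('red box',d@XH,d@YH,p[2],'err',e,'cover joint ~%.3f'%(th+.282),'r',np.hypot(p[2]-121,100-d@XH),'Fxh',manip.read_state()['wrist_force'][:2]@XH)
E
python3 red.py
```

```text
t 4.62 box xyz -137.8 -0.3 123.8 yaw-A -0.0015 j6 -0.758 -> shift [13.91 -0.09 12.23] roll 0.000 F [  3.8 -20.6   1.5] w 0.6 tilt 0.0112
top [398.1 214.3] 35Traceback (most recent call last):
  File "red.py", line 6, in <module>
    k,l,s,ce=cv2.connectedComponentsWithStats(m.astype(np.uint8)); i=1+np.argmax(s[1:,4]); q[n]=ce[i]; print(n,ce[i].round(1),s[i,4])
                                                                       ~~~~~~~~~^^^^^^^^^
    return _wrapfunc(a, 'argmax', axis=axis, out=out, **kwds)
    return bound(*args, **kwds)
ValueError: attempt to get argmax of an empty sequence
```

```bash
python3 -c "
from h import *
c=cam('side'); cv2.imwrite('pics/s1.png',cv2.resize(c['color'][100:360,200:500,::-1],(600,520)))"
```

```text
(no output)
```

View pics/s1.png

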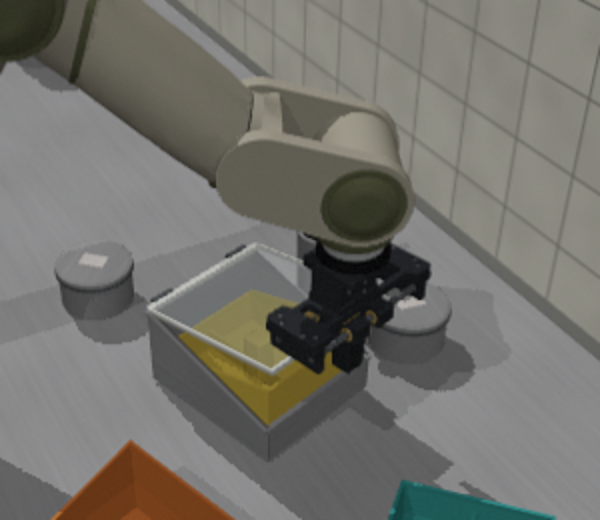

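The crop shows the front edge of the cover raised clear of the insert at crop (270,370), so friction on the bar's edge is lifting it. I'll continue along the arc.

{"op": "carry_out", "data": {"moves": [[1,0.45,0,-2.1,0],[1,1.1,0,-4.1,0],[1,1.9,0,-6,0],[1,2.85,0,-7.8,0],[1,4,0,-9.5,0],[1,5.25,0,-11.2,0],[1,6.65,0,-12.7,0],[1,8.2,0,-14,0]]}}

```text
time: 5.78
tcp_pos: [558.5, -88.7, 263.8]
orientation: [0.601, 0.799, 0.0, 0.002]
wrist_force: [1.2, -2.7, 2.5]
width: 0.5
```

```bash
python3 -c "
from h import *
go(100,0,320,A);s=manip.read_state();print('Fx_h',s['wrist_force'][:2]@XH)"
```

```text
t 5.78 box xyz -51.6 -0.1 263.8 yaw-A -0.0011 j6 -0.648 -> shift [ 1.514e+01 -1.000e-02 -5.680e+00] roll -0.001 F [ 1.2 -2.7  2.5] w 0.5 tilt 0.0046
Fx_h -2.927410092481226
```

{"op": "carry_out", "data": {"moves": [[1,1.9,0,-1.3,0],[1,3.9,0,-2.5,0],[1,6,0,-3.4,0],[1,8.2,0,-4.1,0],[1,10.4,0,-4.6,0],[1,12.7,0,-4.9,0],[1,15,0,-4.9,0],[1,17.3,0,-4.8,0]]}}

```text
time: 6.78
tcp_pos: [509.0, 79.8, 309.6]
orientation: [0.6, 0.8, -0.0, -0.0]
wrist_force: [-0.1, -0.3, 0.0]
width: 0.7
```

{"op": "carry_out", "data": {"moves": [[1,1.5,0,0,0],[1,3,0,0,0],[1,4,0,0,0],[1,4,0,0,0]]}}

```text
time: 7.28
tcp_pos: [499.9, 111.8, 309.8]
orientation: [0.602, 0.798, -0.004, 0.005]
wrist_force: [4.8, -26.8, -1.2]
width: 0.3
```

```bash
python3 -c "
from h import *
go(-60,0,320,A);s=manip.read_state();print('Fx_h',s['wrist_force'][:2]@XH)"
```

```text
t 7.28 box xyz 157.3 0.2 309.8 yaw-A -0.0044 j6 -0.284 -> shift [-21.74   0.12  -0.75] roll -0.004 F [  4.8 -26.8  -1.2] w 0.3 tilt 0.0126
Fx_h -27.099408227866064
```

{"op": "carry_out", "data": {"moves": [[0,-3,0,0,0],[0,-8,0,0,0],[0,-14,0,0,0],[0,-20,0,0,0],[0,-26,0,0,0],[0,-32,0,0,0],[0,-38,0,0,0],[0,-38,0,0,0]]}}

```text
time: 8.28
tcp_pos: [604.8, -252.0, 307.6]
orientation: [0.602, 0.798, -0.0, -0.001]
wrist_force: [0.1, 0.7, -0.3]
width: 78.1
```

```bash
python3 red.py; python3 -c "
from h import *
c=cam('top'); cv2.imwrite('pics/t2.png',cv2.resize(c['color'][130:330,220:460,::-1],(720,600),interpolation=2))"
```

```text
t 8.28 box xyz -221.3 0.9 307.6 yaw-A -0.0044 j6 -0.853 -> shift [22.09  0.05 30.79] roll 0.000 F [ 0.1  0.7 -0.3] w 78.1 tilt 0.0024
top [261.4 249.4] 199
side [274.3 152.8] 322
red box 176.5444082690419 0.31052031086672827 326.5891381299234 err 2.0577391663235027 cover joint ~2.209 r 219.37625248477215 Fxh 0.300911630082079
```

View pics/t2.png

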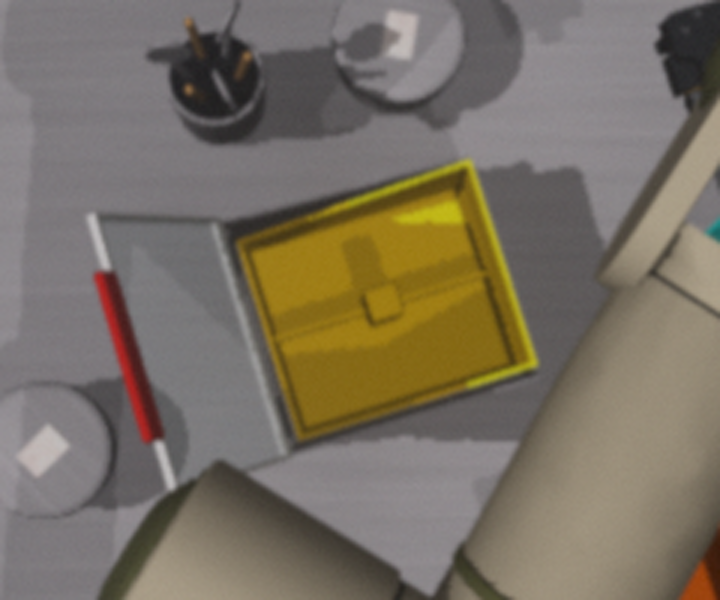

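The crop shows the cover leaning open: the red bar triangulates to joint 2.2. The insert is uncovered, with its post at crop (381,304), and its high-end corners at (470,163) and (535,368).

Run:
```python
from h import *
c=cam('top')
P=lambda q,z:onz(c,(220+q[0]/3,130+q[1]/3),z)[:2]
bx=lambda p:np.array([(p-C)@XH,(p-C)@YH]).round(1)
print('post',bx(P((381,304),82)))
h1,h2,l1,l2=P((470,163),110),P((535,368),110),P((236,240),56),P((298,440),56)
for p in(h1,h2,l1,l2):print(bx(p))
ang=lambda v:np.degrees(np.arctan2(v[1],v[0])); print(ang(h1-h2),ang(l1-l2),ang((l1+l2-h1-h2))-90, bx((h1+h2+l1+l2)/4))
go(-1,0,160,A)
```

```text
post [0.7 2.2]
[-93.  -78.1]
[-93.4  83. ]
[ 92.4 -80. ]
[91.6 82.8]
16.340828139875047 16.47442475956975 15.873651970195624 [-0.6  1.9]
t 8.47 box xyz -216.5 -0.3 310.2 yaw-A 0.0013 j6 -0.853 -> shift [21.55 -0.   15.02] roll 0.001 F [-0.   0.4  1.1] w 87.7 tilt 0.0004
```

{"op": "carry_out", "data": {"moves": [[0,4,-0.05,1,0.001],[0,9,-0.15,4,0.001],[0,14,-0.15,8,0.001],[0,18,-0.15,12,0.001],[0,20.5,-0.15,15,0.001],[0,21.6,-0.15,18,0.001],[0,21.6,-0.15,20,0.001],[0,21.6,-0.15,20,0.001]]}}

```text
time: 9.48
tcp_pos: [542.1, -40.0, 109.5]
orientation: [0.6, 0.8, -0.0, -0.001]
wrist_force: [-1.1, -0.3, 1.0]
width: 88.3
```

```bash
python3 -c "
from h import *
go(0,1.5,52,A)
c=cam('side'); cv2.imwrite('pics/s2.png',cv2.resize(c['color'][150:350,220:460,::-1],(720,600),interpolation=2))"
```

```text
t 9.47 box xyz -0.2 2.0 109.5 yaw-A 0.0009 j6 -0.575 -> shift [0.01 0.06 5.75] roll 0.001 F [-1.1 -0.3  1. ] w 88.3 tilt 0.0017
```

{"op": "carry_out", "data": {"moves": [[0,0,0,2,0],[0,0,0,4,0],[0,0,0,5.6,0],[0,0,0,5.7,0],[1,0,0,5.7,0],[1,0,0,5.7,0],[1,0,0,5.7,0],[1,0,0,5.7,0]]}}

```text
time: 10.52
tcp_pos: [543.0, -41.3, 53.0]
orientation: [0.601, 0.799, 0.0, 0.0]
wrist_force: [0.7, -0.6, 0.0]
width: 50.7
```

```bash
python3 -c "
from h import *
go(0,1.5,52,A)"
```

```text
t 10.53 box xyz -1.8 1.6 53.0 yaw-A -0.0008 j6 -0.575 -> shift [0.18 0.01 0.1 ] roll -0.001 F [ 0.7 -0.6  0. ] w 50.7 tilt 0.0003
```

{"op": "carry_out", "data": {"moves": [[1,0,0,0,0],[1,0,0,0,0],[1,0,0,0,0],[1,0,0,0,0],[1,0,0,0,0],[1,0,0,0,0]]}}

```text
time: 11.28
tcp_pos: [543.1, -41.3, 52.8]
orientation: [0.601, 0.799, 0.0, 0.0]
wrist_force: [1.7, 0.2, -1.1]
width: 25.9
```

```bash
python3 -c "
from h import *
go(0,1.5,52,A)
go(0,1.5,52,A)"
```

```text
t 11.28 box xyz -1.8 1.5 52.8 yaw-A -0.0008 j6 -0.575 -> shift [0.18 0.   0.08] roll -0.001 F [ 1.7  0.2 -1.1] w 25.9 tilt 0.0004
t 11.28 box xyz -1.8 1.5 52.8 yaw-A -0.0008 j6 -0.575 -> shift [0.18 0.   0.08] roll -0.001 F [ 1.7  0.2 -1.1] w 25.9 tilt 0.0004
```

{"op": "carry_out", "data": {"moves": [[1,0,0,-0.5,0],[1,0,0,-1.5,0],[1,0,0,-3,0],[1,0,0,-5,0],[1,0,0,-7,0],[1,0,0,-9.5,0],[1,0,0,-12,0],[1,0,0,-13.5,0]]}}

```text
time: 12.28
tcp_pos: [542.1, -41.3, 189.6]
orientation: [0.601, 0.8, -0.0, -0.0]
wrist_force: [0.2, -0.9, -4.3]
width: 25.6
```

```bash
python3 -c "
from h import *
go(0,1.5,190,A)
c=cam('side'); cv2.imwrite('pics/s3.png',cv2.resize(c['color'][110:350,190:510,::-1],(720,540),interpolation=2))"
```

```text
t 12.28 box xyz -1.5 2.4 189.6 yaw-A -0.0005 j6 -0.576 -> shift [ 0.15  0.09 -0.04] roll -0.000 F [ 0.2 -0.9 -4.3] w 25.6 tilt 0.0008
```

View pics/s3.png

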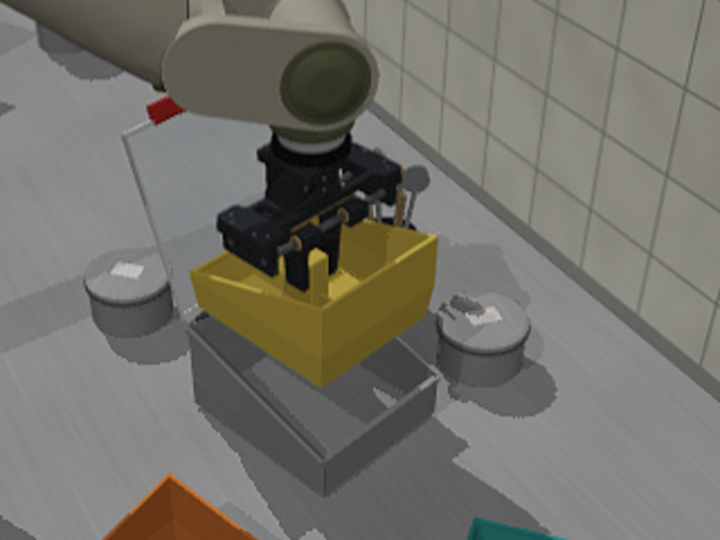

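The crop shows the insert hanging level, clear of the box, with the cover still open. I'll shift it forward and turn it.

{"op": "carry_out", "data": {"moves": [[1,-2,0,-0.5,0],[1,-5,0,-1,0],[1,-7,0,-1,0],[1,-7,0,-1,0.12],[1,-7,0,-1,0.27],[1,-7,0,-1,0.42],[1,-7,0,-1,0.57],[1,-7,0,-1,0.72]]}}

```text
time: 13.32
tcp_pos: [562.1, -109.1, 197.0]
orientation: [0.845, 0.534, -0.001, -0.001]
wrist_force: [0.0, -0.2, -4.2]
width: 25.7
```

{"op": "carry_out", "data": {"moves": [[1,0,0,0,0.16],[1,0,0,0,0.32],[1,0,0,0,0.48],[1,0,0,0,0.64],[1,0,0,0,0.8],[1,0,0,0,0.96],[1,0,0,0,1.12],[1,0,0,0,1.28]]}}

```text
time: 14.32
tcp_pos: [562.1, -109.1, 197.0]
orientation: [0.997, -0.076, -0.001, -0.0]
wrist_force: [-0.5, 0.4, -3.7]
width: 25.6
```

{"op": "carry_out", "data": {"moves": [[1,0,0,0,0.16],[1,0,0,0,0.32],[1,0,0,0,0.48],[1,0,0,0,0.64],[1,0,0,0,0.8],[1,0,0,0,0.92],[1,0,0,0,1.02],[1,0,0,0,1.1]]}}

```text
time: 15.32
tcp_pos: [562.1, -109.1, 197.0]
orientation: [0.811, -0.585, -0.001, 0.0]
wrist_force: [0.3, -0.2, -4.2]
width: 25.9
```

```bash
python3 -c "
from h import *
go(0,0,180,A+np.pi)
cam('side','s4.png')
c=cam('top','t4.png'); cv2.imwrite('pics/t4c.png',cv2.resize(c['color'][130:330,260:500,::-1],(720,600),interpolation=2))"
```

```text
t 15.32 box xyz -72.2 2.2 197.0 yaw-A -3.1040 j6 2.423 -> shift [-7.2  -0.49  1.71] roll 0.038 F [ 0.3 -0.2 -4.2] w 25.9 tilt 0.0019
```

View pics/t4c.png

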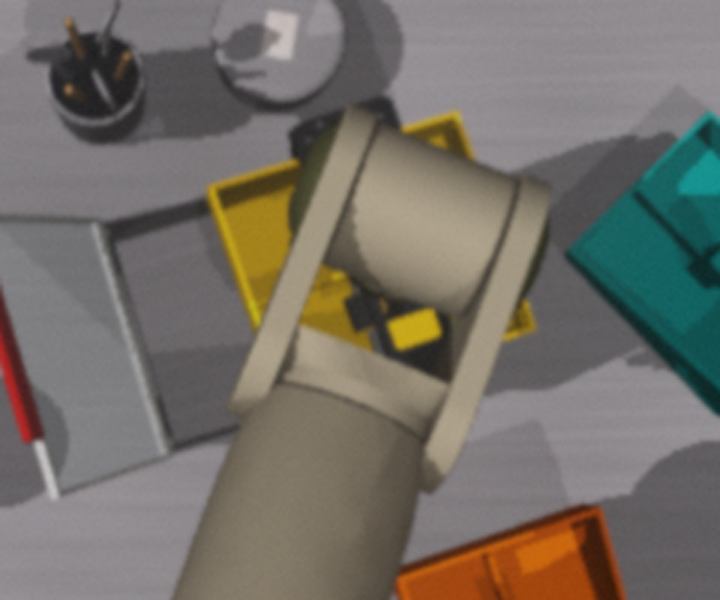

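The crop shows the insert turned: its high end now faces the hinge on the left, its low corners are at crop (460,115) and (533,325), and one high corner is at (210,187). I'll check its offset in the hand.

Run:
```python
from h import *
c=cam('top'); P=lambda q,z:onz(c,(260+q[0]/3,130+q[1]/3),z)[:2]
bx=lambda p:np.array([(p-C)@XH,(p-C)@YH]).round(1)
l1,l2,h1=P((460,115),200),P((533,327),200),P((210,187),254)
print(bx(l1),bx(l2),bx(h1),'centre',bx((l2+h1)/2)); v=l1-l2; print(np.degrees(np.arctan2(v[1],v[0])), np.degrees(A)+0.0376*57.3)
s=manip.read_state()['tcp_pos'][:2]; print('tcp',bx(s))
go(1.5,0.8,180,A+np.pi)
```

```text
[-165.   -77.5] [-168.6   79.3] [ 20.6 -72.9] centre [-74.    3.2]
17.50311022652704 18.35448
tcp [-72.1   2. ]
t 15.47 box xyz -72.1 2.0 197.2 yaw-A -3.0997 j6 2.419 -> shift [-7.35 -0.43  1.73] roll 0.042 F [-0.3 -0.4 -3.9] w 25.5 tilt 0.0013
```

{"op": "carry_out", "data": {"moves": [[1,-1.5,-0.1,0,0.04],[1,-3,-0.2,0,0.04],[1,-4.5,-0.3,0,0.04],[1,-6,-0.4,0,0.04],[1,-7,-0.43,0,0.04],[1,-7.4,-0.43,0,0.04],[1,-7.4,-0.43,0,0.04],[1,-7.4,-0.43,0,0.04]]}}

```text
time: 16.48
tcp_pos: [543.1, -37.4, 197.7]
orientation: [0.8, -0.6, 0.0, 0.0]
wrist_force: [-0.1, -0.2, -3.8]
width: 26.2
```

```bash
python3 -c "
from h import *
for i in range(3): go(1.9,0.8,120,A+np.pi); cam('top','t5.png')
c=cam('side'); cv2.imwrite('pics/s5.png',cv2.resize(c['color'][110:350,190:510,::-1],(720,540),interpolation=2))"
```

```text
t 16.48 box xyz 2.0 0.4 197.7 yaw-A -3.1411 j6 2.572 -> shift [0.01 0.04 7.77] roll 0.000 F [-0.1 -0.2 -3.8] w 26.2 tilt 0.0002
t 16.52 box xyz 2.0 0.4 197.7 yaw-A -3.1412 j6 2.572 -> shift [0.01 0.04 7.77] roll 0.000 F [-0.2  0.3 -5.7] w 25.8 tilt 0.0001
t 16.57 box xyz 2.0 0.4 197.7 yaw-A -3.1412 j6 2.572 -> shift [0.01 0.04 7.77] roll 0.000 F [-0.1 -0.  -4.7] w 25.8 tilt 0.0001
```

View pics/s5.png

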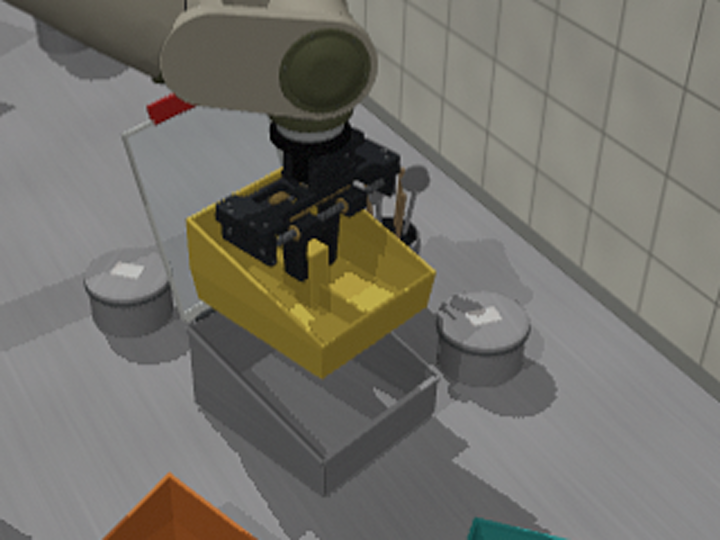

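Low end forward, level, right over the box. I'll lower it.

{"op": "carry_out", "data": {"moves": [[1,0,0.04,1.5,0],[1,0,0.04,3,0],[1,0,0.04,4.5,0],[1,0,0.04,6,0],[1,0,0.04,7,0],[1,0,0.04,8,0],[1,0,0.04,9,0],[1,0,0.04,9.7,0]]}}

```text
time: 17.68
tcp_pos: [542.5, -37.1, 100.2]
orientation: [0.8, -0.6, -0.0, 0.0]
wrist_force: [0.5, -0.6, -4.3]
width: 26.0
```

{"op": "carry_out", "data": {"moves": [[1,0,0,0.7,0],[1,0,0,1.4,0],[1,0,0,2,0],[1,0,0,2.5,0],[1,0,0,2.5,0]]}}

```text
time: 18.3
tcp_pos: [542.4, -37.1, 75.4]
orientation: [0.8, -0.6, -0.0, 0.0]
wrist_force: [-0.9, 0.2, -3.8]
width: 25.5
```

```bash
python3 -c "
from h import *
go(1.9,0.8,53,A+np.pi)"
```

```text
t 18.30 box xyz 2.5 0.9 75.4 yaw-A -3.1408 j6 2.572 -> shift [ 0.06 -0.01  2.24] roll 0.001 F [-0.9  0.2 -3.8] w 25.5 tilt 0.0006
```

{"op": "carry_out", "data": {"moves": [[1,0,0,0.5,0],[1,0,0,1,0],[1,0,0,1.4,0],[1,0,0,1.8,0],[1,0,0,2.1,0],[1,0,0,2.3,0],[1,0,0,2.3,0]]}}

```text
time: 19.18
tcp_pos: [542.6, -37.1, 52.8]
orientation: [0.8, -0.6, 0.0, -0.0]
wrist_force: [0.3, 0.3, -2.8]
width: 25.4
```

```bash
python3 -c "
from h import *
go(1.9,0.8,53,A+np.pi)"
```

```text
t 19.18 box xyz 2.4 0.8 52.8 yaw-A -3.1407 j6 2.572 -> shift [ 0.05  0.   -0.02] roll 0.001 F [ 0.3  0.3 -2.8] w 25.4 tilt 0.0002
```

{"op": "carry_out", "data": {"moves": [[1,0,0,0.1,0],[1,0,0,0.2,0],[1,0,0,0.2,0]]}}

```text
time: 19.55
tcp_pos: [542.6, -37.2, 52.7]
orientation: [0.8, -0.6, 0.001, -0.0]
wrist_force: [-6.5, 2.1, 16.1]
width: 25.9
```

{"op": "carry_out", "data": {"moves": [[1,0,0,-0.15,0],[0.4,0,0,-0.15,0],[0.4,0,0,-0.15,0],[0.4,0,0,-0.15,0],[0.4,0,0,-0.5,0],[0.4,0,0,-2,0],[0.4,0,0,-4,0],[0.4,0,0,-7,0]]}}

```text
time: 20.55
tcp_pos: [542.3, -37.1, 122.0]
orientation: [0.8, -0.6, -0.0, 0.0]
wrist_force: [0.4, -0.7, 0.2]
width: 53.0
```

```bash
python3 -c "
from h import *
go(-60,0,330,A+np.pi); go(-60,0,330,A)
c=cam('side'); cv2.imwrite('pics/s6.png',cv2.resize(c['color'][110:350,190:510,::-1],(720,540),interpolation=2))"
```

```text
t 20.55 box xyz 2.5 1.0 122.0 yaw-A -3.1408 j6 2.572 -> shift [  6.25  -0.09 -20.8 ] roll 0.001 F [ 0.4 -0.7  0.2] w 53.0 tilt 0.0005
t 20.55 box xyz 2.5 1.0 122.0 yaw-A -3.1408 j6 2.572 -> shift [  6.25  -0.09 -20.8 ] roll -3.141 F [ 0.4 -0.7  0.2] w 53.0 tilt 0.0005
```

View pics/s6.png

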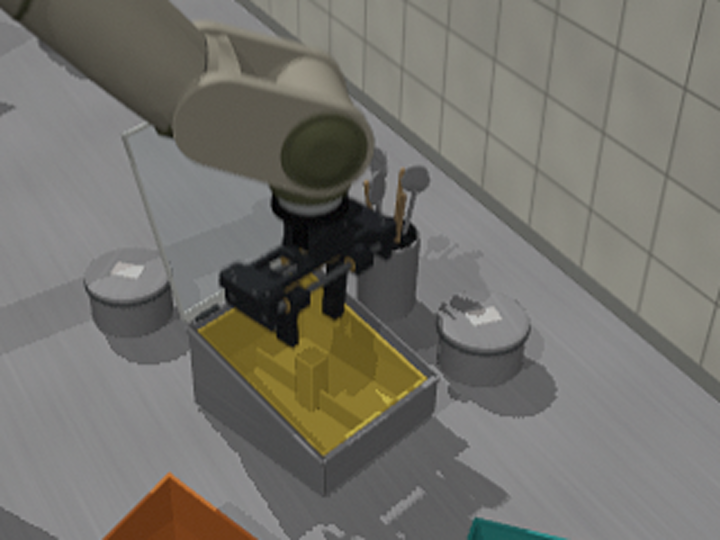

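The crop shows the insert flush in the box, its low end at the low front (325,450), and the fingers free. Next I raise, turn back, close the fingers, and go behind the cover.

{"op": "carry_out", "data": {"moves": [[1,1,0,-3,0],[1,2,0,-6,-0.18],[1,3,0,-9,-0.36],[1,4,0,-12.5,-0.54],[1,5,0,-16,-0.72],[1,6,0,-19.5,-0.9],[1,6,0,-22.5,-1.08],[1,6,0,-25,-1.24]]}}

```text
time: 21.6
tcp_pos: [559.0, -94.7, 372.8]
orientation: [1.0, -0.021, 0.001, 0.0]
wrist_force: [-0.3, -0.1, 0.3]
width: 0.5
```

{"op": "carry_out", "data": {"moves": [[1,0,0,0,-0.18],[1,0,0,0,-0.36],[1,0,0,0,-0.54],[1,0,0,0,-0.72],[1,0,0,0,-0.9],[1,0,0,0,-1.08],[1,0,0,0,-1.26],[1,0,0,0,-1.42]]}}

```text
time: 22.6
tcp_pos: [559.0, -94.6, 371.6]
orientation: [0.772, 0.636, 0.0, 0.0]
wrist_force: [0.1, -0.7, -0.5]
width: 0.6
```

```bash
python3 -c "
from h import *
go(215,0,372,A)"; python3 red.py
```

```text
t 22.60 box xyz -57.4 1.0 371.6 yaw-A -0.4752 j6 -0.184 -> shift [ 24.27 -12.37  -0.06] roll -0.475 F [ 0.1 -0.7 -0.5] w 0.6 tilt 0.0008
t 22.60 box xyz -57.4 1.0 371.6 yaw-A -0.4752 j6 -0.184 -> shift [ 5.15 -2.56 37.15] roll 0.000 F [ 0.1 -0.7 -0.5] w 0.6 tilt 0.0008
top [261.1 248.3] 197
side [274.3 152.8] 322
red box 177.13359168787866 -1.2856936496444789 325.7968994160115 err 0.28922819114567744 cover joint ~2.213 r 218.8409490408144 Fxh 0.06349962373697669
```

{"op": "carry_out", "data": {"moves": [[1,3,-1.5,-0.5,-0.12],[1,6,-3,-0.5,-0.24],[1,9,-4.6,-0.5,-0.36],[1,12,-6.1,-0.5,-0.475],[1,15,-7.6,-0.5,-0.475],[1,18,-9.2,-0.5,-0.475],[1,21,-10.7,-0.5,-0.475],[1,24.3,-12.4,-0.5,-0.475]]}}

```text
time: 23.7
tcp_pos: [485.0, 168.8, 376.2]
orientation: [0.604, 0.797, 0.0, 0.0]
wrist_force: [0.6, -0.3, 0.6]
width: 0.3
```

```bash
python3 -c "
from h import *
go(215,0,305,A)"
```

```text
t 23.70 box xyz 216.2 -1.4 376.2 yaw-A -0.0101 j6 -0.168 -> shift [-0.13 -0.14  7.12] roll -0.010 F [ 0.6 -0.3  0.6] w 0.3 tilt 0.0006
```

{"op": "carry_out", "data": {"moves": [[1,-0.1,-0.1,2.5,-0.01],[1,-0.1,-0.1,5,-0.01],[1,-0.1,-0.1,7,-0.01],[1,-1.5,-0.1,7,-0.01],[1,-3,-0.1,7,-0.01],[1,-5,-0.1,7,-0.01],[1,-7,-0.1,7,-0.01],[1,-9,-0.1,7,-0.01]]}}

```text
time: 24.7
tcp_pos: [509.8, 79.4, 307.0]
orientation: [0.599, 0.8, 0.001, 0.001]
wrist_force: [0.6, 0.1, 0.7]
width: 0.4
```

{"op": "carry_out", "data": {"moves": [[1,-1.5,0,0,0],[1,-3,0,0,0],[1,-4.5,0,0,0],[1,-6,0,0,0],[1,-7,0,0,0],[1,-7,0,0,0],[1,-7,0,0,0],[1,-7,0,0,0]]}}

```text
time: 25.7
tcp_pos: [528.9, 14.3, 305.8]
orientation: [0.598, 0.801, 0.0, 0.0]
wrist_force: [0.8, -0.6, 0.2]
width: 0.7
```

```bash
python3 red.py
```

```text
t 25.70 box xyz 55.6 -0.4 305.8 yaw-A 0.0048 j6 -0.484 -> shift [-5.56 -0.07 30.58] roll 0.000 F [ 0.8 -0.6  0.2] w 0.7 tilt 0.0001
top [379.5 215.4] 393
side [361.5 215.4] 51
red box -68.91693434246986 -9.728061068695403 264.788737945579 err 29.240765179494137 cover joint ~0.987 r 221.82906001613193 Fxh -0.6438036525639741
```

Past upright, the cover is sinking shut. I'll raise away and wait, then check.

{"op": "carry_out", "data": {"moves": [[1,2,0,-1,0],[1,5,0,-3,0],[1,9,0,-5,0],[1,13,0,-6,0],[1,17,0,-6,0],[1,21,0,-6,0],[1,24,0,-6,0],[1,26,0,-6,0]]}}

```text
time: 26.8
tcp_pos: [453.9, 265.5, 366.7]
orientation: [0.598, 0.802, 0.0, 0.0]
wrist_force: [-0.1, -0.8, -0.8]
width: 0.5
```

{"op": "carry_out", "data": {"moves": [[1,2,0,0,0],[1,2,0,0,0],[1,2,0,0,0],[1,2,0,0,0],[1,2,0,0,0],[1,2,0,0,0],[1,2,0,0,0],[1,2,0,0,0]]}}

```text
time: 27.8
tcp_pos: [449.8, 282.4, 365.7]
orientation: [0.599, 0.801, -0.0, -0.0]
wrist_force: [0.4, -0.6, -0.9]
width: 0.4
```

```bash
python3 red.py; python3 -c "
from h import *
c=cam('side'); cv2.imwrite('pics/s7.png',cv2.resize(c['color'][150:350,190:450,::-1],(720,554),interpolation=2))
t=cam('top','t7.png')
h=cv2.cvtColor(t['color'],cv2.COLOR_RGB2HSV).astype(int)"
```

```text
t 27.80 box xyz 335.1 0.7 365.7 yaw-A 0.0041 j6 0.051 -> shift [-33.51  -0.06  36.57] roll 0.000 F [ 0.4 -0.6 -0.9] w 0.4 tilt 0.0000
top [391.9 216.9] 340
side [362.6 297.2] 342
red box -110.61308949500645 -0.2806002108575427 60.94173833774289 err 0.6902122120085799 cover joint ~0.004 r 219.00883146696103 Fxh -0.7776869394551273
```

View pics/s7.png

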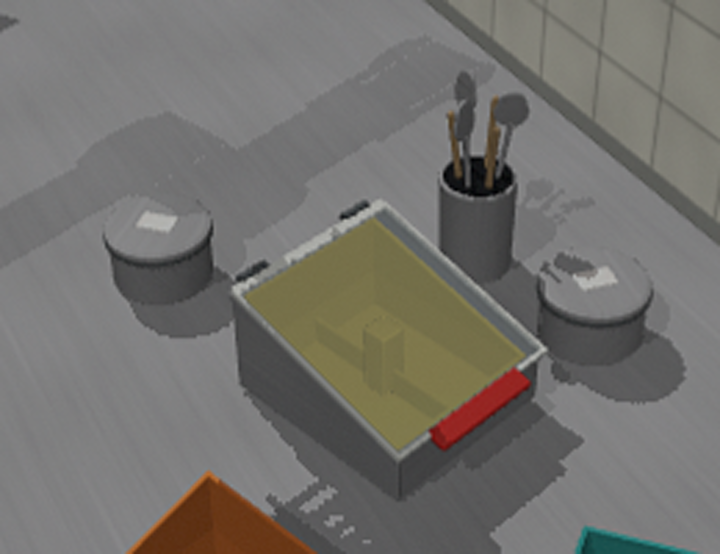

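The crop shows the cover shut flat on the box: the red bar at crop (480,408) triangulates to joint ≈ 0.004 rad. The low end is at the front, and the tins and beaker are in place. I'll hand it in.

```bash
python3 -c "
from h import *
print(manip.finish_job())"
```

```text
the job is handed in; nothing more can be done
None
```

The job is done and handed in at about 28 s. `finish_job` gave no verdict, so success rests on my own checks.

**What I did:**
- **Cover:** I lifted it by pressing the closed fingers against the red bar's front edge and following the arc back to its stop. Two later measurements of the bar put it at about 2.2 rad.
- **Insert:** I pinched it by the post, lifted it level clear of the box, turned it half round in front of the open cover and lowered it in. A light press met the floor at the same tool height as at the first grasp (52.7 mm against 52.8 mm), so it is fully down. I let go only once it rested on the floor.
- **Closing:** I pushed the cover forward past upright from behind and it sank shut on its own.

**Last checks:**
- The red bar triangulates to a cover angle of about 0.004 rad, with 0.7 mm disagreement between the two views.
- The final picture shows the insert's low end at the low front, and the arm is well clear.
- The tins and the beaker look untouched in the pictures, but I did not measure them again at the end.
- One bar reading taken while the cover was still falling disagreed by 29 mm between views. The arm partly hid the bar and the cover was moving, so I ignored it.

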